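# Press the fence of a shooting board home on its dowels

## Task

The dark wooden fence of this small shooting board has been started on its two dowels and still stands proud of the board. Close the joint with the fingertips, pressing gently on top of the fence over one dowel at a time: first push the left end (as seen from the robot) down about half-way, then the right end fully home, then the left end fully home, so that the fence never tips steeply enough to bind on its dowels. Only press: do not lift the fence, and leave the glue bottle, the mallet and the pencil as they are.

Things in the scene. Friction and masses are not known exactly. Their poses are not given: they have to be found in the camera images.
- board: shooting board lying on the table, held fast: pale wooden deck 160 x 270 mm whose top is 27 mm above the table, on a plywood base 12 mm thick that reaches 70 mm farther to the right. Origin: on the table under the centre of the deck; x points away from the robot, y to the left along the fence, z up
- fence: dark wooden bar 28 x 260 x 30 mm (x, y, z), loose, standing on two dowels; origin at the centre of its underside, axes as the board's. Its underside starts 16 to 18 mm above the deck (one end up to 2 mm lower than the other); home it lies flat on the deck, its top 57 mm above the table. It binds if one end is much more than 14 mm lower than the other
- left_mark (a point): centre of the pencil cross on top of the fence over the left dowel (+y end), 30 mm above the fence's underside; 57 mm above the table when this end is home. The place to press
- right_mark (a point): the same over the right dowel (-y end), 200 mm from the left mark
- glue_bottle: upright white glue bottle, 63 mm across and 187 mm high, standing left of the board; origin at the centre of its foot. To be left alone
- mallet: carver's mallet 250 mm long lying right of the board; origin under its middle on the table. To be left alone
- pencil: pencil 120 mm long and 8 mm thick lying on the deck on the robot's side of the fence; origin under its middle on the deck. To be left alone
- left_dowel (a joint): how far the left dowel (10 mm thick, standing in an 18 mm deep hole in the fence's underside 100 mm left of its middle) has sunk into the board, in m: 0 when the fence stands 18 mm off the deck there, 0.018 when home. It is tight: it gives way at about 6 N pressed down above it, stays where it is left, and the other end hardly moves meanwhile
- right_dowel (a joint): the same for the right dowel, 100 mm right of the middle

How it is judged:
By the outcome, as a careful person would: the job done as asked, in the order asked, and still so for the second after the job is handed in, with the robot touching nothing.
It also fails if it takes over 48 s, if anything falls off the work surface, if the arm or the gripper's body presses on something with over 40 N, if the wrist force passes 120 N, or if a joint passes its speed limit or range.

## Robot

A 6-joint arm with a two-finger parallel gripper is mounted at the origin on a cart in front of the work surface, level with it; the furniture and walls round the work are solid. World frame = base frame: x ahead of the robot, y to its left, z up, the work surface at z = 0. Lengths are in mm, angles in rad, forces in N, time in s.
With the tool pointing down it reaches from about 350 to 875 mm from the base axis. Payload 4.2 kg.
Tool frame: the origin (TCP) lies midway between the tips of the shut fingers; the grasp point (between the pads) lies 19 mm behind it; z points along the fingers, y is the line along which they close (so a half turn about z gives the same grasp; the last joint's range is limited). The gripper opens to 85 mm and grips with 20 to 120 N. Pads are 22 mm wide; open, the fingers measure 114 mm over their backs; the gripper's body (76 mm by 85 mm) begins 54 mm behind the grasp point. The pads swing forward as they close: fully open they stand 13 mm farther back than shut.
Start: joints at [-0.939, 0.385, 0.008, 0, -1.194, -0.259], TCP at [227.654, -582.042, 231.312] pointing down, gripper open.
Joint ranges: [-3.14, 3.14], [-1.21, 2.06], [-1.07, 1.41], [-3.16, 2.05], [-2.99, -0.16], [-3.1, 3.1]. Speed limits (rad/s): [2.79, 2.79, 3.14, 3.14, 3.14, 3.14].

## Interface

Orientations are given as a unit quaternion [x, y, z, w].
In Python, from bench import read_state, get_image, job_done gives the robot as it stands.
- The arm moves only by the shell command python3 -m jog 'ROWS'. ROWS is JSON, a list of rows, each a list of 3 entries, a list of its own where there are three numbers: the shift along the world's x, y, z scaled (see below), then the turn, a rotation vector about the world's x, y, z scaled (see below), then the gripper's target within -1 to 1 (shut at 1, half-way at 0, fully open at -1). In form: [[[x, y, z], [wx, wy, wz], claw], ...]. A call has 1 to 20 rows; each row is the pose to reach, as a shift and turn from the pose commanded when the call began; what a row does not reach only later rows make up. The controller multiplies each number of a shift by 10 cm and each number of a turn by 120 degrees. A row lasts 1/10 s, in which the tool goes at most 50 mm and 8.59 degrees, less where a joint would pass 70% of its speed; a pose out of reach is approached as far as the arm can. A call with a number of a shift or a turn outside -1 to 1 is refused whole. A call with a gripper value outside its range is refused whole. The fingers move at their own pace and stop on an object; the grip force is fixed at half the most. Time passes only in rows, so rows that repeat a pose let the fingers close. It gives the time, the measured TCP pose, the force, the opening and the grip force at its end, in the units of the state.
- read_state(): the state, without advancing time (a new reading comes with each control period).
- get_image(name): name is "scene" or "top" or "wrist"; returns a dict with "frame" (400x640x3 uint8, red, green, blue), "range_z" (400x640 float32, mm along the optical axis (not along the pixel's ray), 0 where there is no reading), "fx", "fy", "cx", "cy" (pixels), "distortion" ([k1, k2, p1, p2, k3] as OpenCV has them; the pictures are not rectified), "R" (3x3) and "t" (3): a world point X has camera coordinates R X + t. Camera axes: x right, y down, z forward; pixel columns grow to the right and rows downward; lengths in mm; the calibration is good to about 2 mm. A picture is of the moment at which its call begins.
- job_done(): hands the job in; it is judged then, once.
The state is a dict: "clock": time; "joints": joint angles; "joint_vel": joint speeds; "joint_efforts": joint torques, N m; "position": TCP position; "ee_rot": TCP orientation; "contact_force": force on the tool from outside, world axes, zero at the start; "wrist_torque": the same for the moment, N m; "gripper_width": finger opening in mm; "grasp_force": force on a finger pad.
Only numpy, scipy, OpenCV 4.12 (cv2) and the standard library are available. Lean on these libraries where they do the work, as an engineer would, in place of code of your own. Each camera call takes 0.05 s, during which the arm holds its last target. There are 200 camera calls.

## Working session

There is one attempt and no reset: what is moved stays moved. The work goes in short steps, Python scripts to look and compute and a shell command to move; the robot and the scene stay as the last step left them, time stands still between calls to the robot, and variables do not carry over. Pictures are saved under pics/ and viewed, at most 10 in all, crops included, and the job is handed in when it is done.

```bash
mkdir -p pics
cat > h.py <<'E'
import numpy as np, cv2, pickle
from bench import read_state, get_image, job_done
def cam(n,save=None):
    im=get_image(n)
    pickle.dump(im,open(f'/tmp/{n}.pkl','wb'))
    if save: cv2.imwrite(f'pics/{save}.png',cv2.cvtColor(np.asarray(im['frame']),cv2.COLOR_RGB2BGR))
    return im
def load(n): return pickle.load(open(f'/tmp/{n}.pkl','rb'))
def ray(im,u,v):
    K=np.array([[im['fx'],0,im['cx']],[0,im['fy'],im['cy']],[0,0,1]])
    p=cv2.undistortPoints(np.array([[[u,v]]],float),K,np.array(im['distortion'],float))[0,0]
    return np.array([p[0],p[1],1.])
def pix(im,u,v):  # by depth
    z=np.median([d for d in im['range_z'][int(v)-1:int(v)+2,int(u)-1:int(u)+2].ravel() if d>0])
    R=np.array(im['R']);return R.T@(ray(im,u,v)*z-np.array(im['t']))
def plane(im,u,v,h):
    R=np.array(im['R']);c=-R.T@np.array(im['t']);d=R.T@ray(im,u,v)
    return c+d*(h-c[2])/d[2]
E
python3 - <<'E'
from h import *
cam('top','top');cam('scene','scene')
s=read_state();print(s['clock'],s['position'],s['ee_rot'],s['gripper_width'],s['contact_force'])
E
```

```text
0.1 [ 227.46427232 -581.59440507  230.33040517] [-1.85247701e-01  9.82691378e-01  9.42779965e-04 -2.38412746e-04] 85.24045835328035 [0.60640859 0.31500295 0.15988444]
```

View pics/top.png

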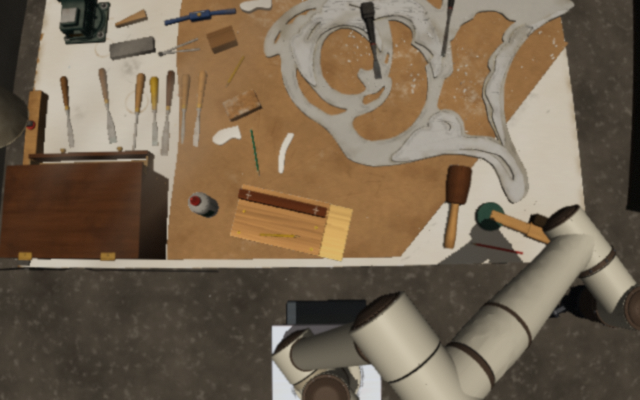

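View pics/scene.png

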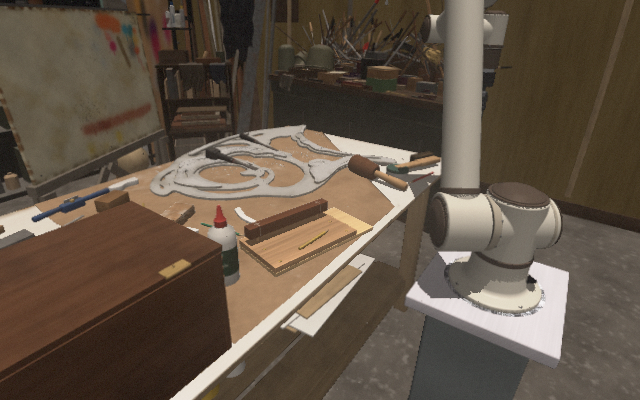

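The top view shows the fence from about (240,190) to (328,212), with crosses near (249,195) and (316,211). The bottle is at (202,204) and the mallet at (455,205). I'll enlarge the crop around the fence.

Run:
```python
from h import *
im=load('top');f=cv2.cvtColor(np.asarray(im['frame']),cv2.COLOR_RGB2BGR)[175:245,225:355]
cv2.imwrite('pics/crop.png',cv2.resize(f,None,fx=6,fy=6,interpolation=cv2.INTER_CUBIC))
for p in [(249,195),(316,211),(283,203),(260,215),(202,204)]: print(p,pix(im,*p).round(1))
```

```text
(249, 195) [526.2 214.   75.1]
(316, 211) [477.3  21.4  72.5]
(283, 203) [501.9 116.   72. ]
(260, 215) [473.  188.5  29.3]
(202, 204) [493.3 334.  136.7]
```

View pics/crop.png

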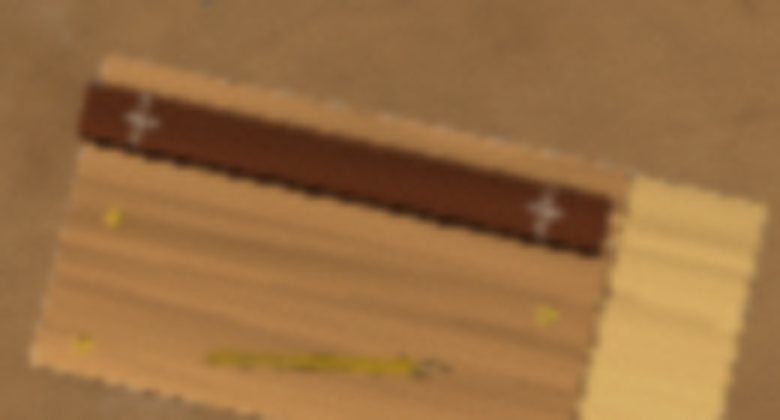

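The crosses sit at crop pixels (141,121) and (545,212), which are full-image (248.1,194.7) and (315.4,209.9).

Run:
```python
from h import *
im=load('top')
L=plane(im,248.1,194.7,74);R=plane(im,315.4,209.9,74);d=L-R
print(L,R,np.linalg.norm(d),np.degrees(np.arctan2(d[1],d[0])))
s=read_state();P=s['position']
from scipy.spatial.transform import Rotation as T
M=T.from_quat(s['ee_rot']).as_matrix();print(M.round(3)); a=M[:,1];print('tool y angle',np.degrees(np.arctan2(a[1],a[0])))
print((L-P)/100,(R-P)/100)
rz=np.asarray(im['range_z'])
for n,q in(('L',L),('R',R)):
  for k in range(1): pass
for t in np.linspace(-.1,1.1,9):
  u=315.4+t*(248.1-315.4);v=209.9+t*(194.7-209.9);print(round(t,2),pix(im,round(u),round(v)).round(1))
```

```text
[527.29844309 216.8013394   74.        ] [480.29720159  23.0756973   74.        ] 199.34578277005537 76.36254444276668
[[-0.931 -0.364 -0.001]
 [-0.364  0.931  0.002]
 [ 0.     0.002 -1.   ]]
tool y angle 111.35115202883118
[ 2.99834171  7.98395744 -1.56330405] [ 2.52832929  6.04670102 -1.56330405]
-0.1 [476.9   4.3  73.2]
0.05 [483.1  32.8  73.9]
0.2 [489.1  61.3  75. ]
0.35 [495.4  90.   74.1]
0.5 [504.5 118.6  74.3]
0.65 [510.8 147.5  74.2]
0.8 [517.1 176.5  73.5]
0.95 [526.2 208.3  74.4]
1.1 [532.6 237.5  74.1]
```

```bash
python3 -m jog '[[[0.19,0.5,0],[0,0,-0.06],1],[[0.375,1,0],[0,0,-0.12],1],[[0.375,1,0],[0,0,-0.18],1],[[0.375,1,0],[0,0,-0.24],1],[[0.375,1,0],[0,0,-0.292],1],[[0.375,1,0],[0,0,-0.292],1]]'
```

```text
clock: 0.7
position: [265.1, -481.6, 231.0]
ee_rot: [0.119, 0.993, 0.0, -0.0]
contact_force: [0.4, -0.8, 0.1]
gripper_width: 0.1
grasp_force: 0.0
```

```bash
python3 -m jog '[[[0.19,0.5,0],[0,0,0],1],[[0.375,1,0],[0,0,0],1],[[0.375,1,0],[0,0,0],1]]'; for i in 1; do :; done
```

```text
clock: 1.0
position: [303.0, -378.7, 231.2]
ee_rot: [0.116, 0.993, 0.001, -0.0]
contact_force: [0.3, -0.2, 0.4]
gripper_width: -0.1
grasp_force: 0.0
```

```bash
python3 -m jog '[[[0.19,0.5,0],[0,0,0],1],[[0.375,1,0],[0,0,0],1],[[0.375,1,0],[0,0,0],1]]'
```

```text
clock: 1.3
position: [341.0, -279.1, 231.4]
ee_rot: [0.116, 0.993, 0.0, 0.0]
contact_force: [0.4, -0.6, 0.5]
gripper_width: 0.3
grasp_force: 0.0
```

```bash
python3 -m jog '[[[0.19,0.5,0],[0,0,0],1],[[0.375,1,0],[0,0,0],1],[[0.375,1,0],[0,0,0],1]]'
```

```text
clock: 1.6
position: [379.0, -179.4, 231.5]
ee_rot: [0.116, 0.993, 0.0, 0.0]
contact_force: [-0.5, 0.3, 0.6]
gripper_width: 0.0
grasp_force: 0.0
```

```bash
python3 -m jog '[[[0.19,0.5,0],[0,0,0],1],[[0.375,1,0],[0,0,0],1],[[0.375,1,0],[0,0,0],1]]'
```

```text
clock: 1.9
position: [416.9, -79.5, 231.5]
ee_rot: [0.116, 0.993, 0.0, 0.001]
contact_force: [-0.7, -0.6, -0.0]
gripper_width: 0.0
grasp_force: 0.0
```

```bash
python3 -m jog '[[[0.19,0.5,0],[0,0,0],1],[[0.375,1,0],[0,0,0],1],[[0.375,1,0],[0,0,0],1]]'
```

```text
clock: 2.2
position: [454.7, 20.3, 231.2]
ee_rot: [0.117, 0.993, 0.0, 0.0]
contact_force: [0.3, -0.7, 0.4]
gripper_width: 0.3
grasp_force: 0.0
```

```bash
python3 -m jog '[[[0.18,0.5,0],[0,0,0],1],[[0.363,0.983,-0.3],[0,0,0],1],[[0.363,0.983,-0.3],[0,0,0],1]]'
```

```text
clock: 2.5
position: [489.5, 117.6, 198.9]
ee_rot: [0.118, 0.993, -0.001, -0.001]
contact_force: [-0.6, -0.8, -0.3]
gripper_width: 0.2
grasp_force: 0.0
```

```bash
python3 -m jog '[[[0.18,0.5,0],[0,0,0],1],[[0.363,0.983,-0.4],[0,0,0],1],[[0.363,0.983,-0.8],[0,0,0],1],[[0.363,0.983,-1],[0,0,0],1],[[0.363,0.983,-1],[0,0,0],1],[[0.363,0.983,-1],[0,0,0],1]]'
python3 - <<'E'
from h import *
cam('wrist','w1');cam('scene','s1')
import cv2
f=cv2.imread('pics/s1.png')[170:300,190:400];cv2.imwrite('pics/s1c.png',cv2.resize(f,None,fx=3.5,fy=3.5,interpolation=cv2.INTER_CUBIC))
E
```

```text
clock: 3.1
position: [526.0, 213.4, 101.7]
ee_rot: [0.119, 0.993, -0.0, 0.0]
contact_force: [0.2, -0.3, 0.6]
gripper_width: 0.1
grasp_force: 0.0
```

View pics/w1.png

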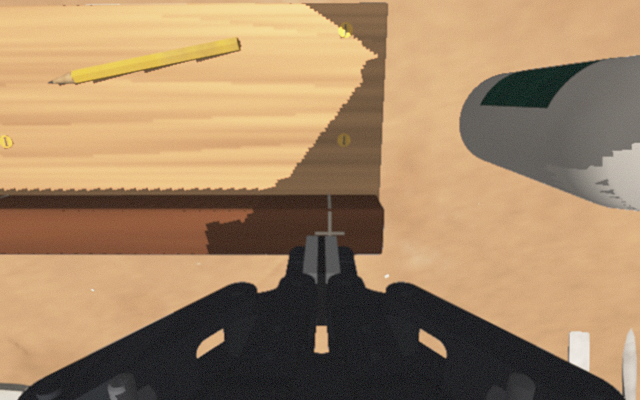

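View pics/s1c.png

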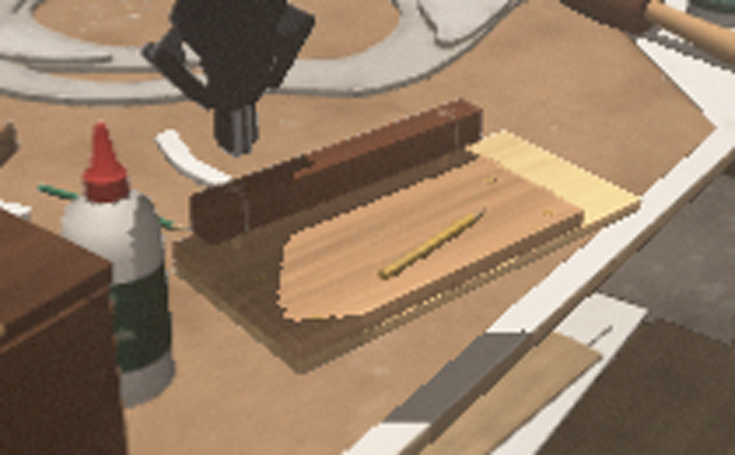

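The wrist view shows the left cross centre at about (329.5,233.5), just ahead of the fingertips, with the bottle well to the right. The scene view shows the fingers above the left end of the fence. I'll cross-check the mark position with the wrist camera.

Run:
```python
from h import *
im=load('wrist');print(plane(im,329.5,233.5,74),read_state()['position'])
for p in [(329,232),(300,240),(200,230),(100,225),(20,230),(370,230)]: print(pix(im,*p).round(1))
print(plane(im,383,232,74), plane(im,325,196,74))
```

```text
[528.28699817 217.6115691   74.        ] [526.66053568 214.20928674 103.37558953]
[527.4 217.5  73.9]
[528.3 200.9  74. ]
[510.  148.9  73.4]
[494.4  96.5  73.5]
[486.8  51.7  73.4]
[531.5 239.6  73.8]
[534.25601159 246.25485934  74.        ] [506.89579395 220.14819388  74.        ]
```

```bash
python3 -m jog '[[[0.005,0.01,-0.1],[0,0,0],1],[[0.005,0.01,-0.2],[0,0,0],1],[[0.005,0.01,-0.24],[0,0,0],1],[[0.005,0.01,-0.26],[0,0,0],1],[[0.005,0.01,-0.27],[0,0,0],1],[[0.005,0.01,-0.27],[0,0,0],1],[[0.005,0.01,-0.27],[0,0,0],1]]'
```

```text
clock: 3.9
position: [525.9, 215.8, 74.5]
ee_rot: [0.119, 0.993, 0.0, 0.0]
contact_force: [-0.1, -0.2, 1.4]
gripper_width: -0.1
grasp_force: 0.0
```

```bash
python3 -m jog '[[[0.01,0.01,0],[0,0,0],1],[[0.01,0.01,-0.01],[0,0,0],1],[[0.01,0.01,-0.02],[0,0,0],1],[[0.01,0.01,-0.03],[0,0,0],1],[[0.01,0.01,-0.04],[0,0,0],1],[[0.01,0.01,-0.05],[0,0,0],1],[[0.01,0.01,-0.05],[0,0,0],1],[[0.01,0.01,-0.05],[0,0,0],1]]'
```

```text
clock: 4.7
position: [527.3, 217.1, 70.1]
ee_rot: [0.119, 0.993, 0.001, 0.001]
contact_force: [-1.1, -0.2, 5.2]
gripper_width: -0.2
grasp_force: 2.6
```

Contact is at about 5 N and the fence is moving. I need about 4 mm more for half-way.

```bash
python3 -m jog '[[[0,0,-0.01],[0,0,0],1],[[0,0,-0.02],[0,0,0],1],[[0,0,-0.03],[0,0,0],1],[[0,0,-0.04],[0,0,0],1],[[0,0,-0.04],[0,0,0],1],[[0,0,-0.04],[0,0,0],1]]'
python3 - <<'E'
from h import *
im=cam('wrist')
for i in range(3): print(read_state()['position'])
for p in [(300,240),(370,230),(250,220),(200,225),(100,225),(20,225)]: print(pix(im,*p).round(1))
E
```

```text
clock: 5.3
position: [527.4, 217.2, 66.0]
ee_rot: [0.119, 0.993, 0.001, 0.001]
contact_force: [0.6, 2.7, 5.3]
gripper_width: 0.1
grasp_force: 2.7
[527.39630094 217.2402396   66.00436586]
[527.39630094 217.2402396   66.00436586]
[527.39630094 217.2402396   66.00436586]
[518.2 209.5  66. ]
[521.3 241.9  64.9]
[506.4 187.   56.3]
[500.9 166.3  64.2]
[490.2 120.8  63.7]
[481.6  83.4  62.9]
```

```bash
python3 -m jog '[[[0,0,0.2],[0,0,0],1],[[0,0,0.4],[0,0,0],1],[[-0.12,-0.5,0.4],[0,0,0],1],[[-0.235,-0.97,0.4],[0,0,0],1],[[-0.235,-0.97,0.4],[0,0,0],1]]'
```

```text
clock: 5.85
position: [499.7, 114.8, 104.3]
ee_rot: [0.122, 0.993, -0.001, -0.002]
contact_force: [0.1, -0.1, 0.0]
gripper_width: 0.2
grasp_force: 0.0
```

```bash
python3 -m jog '[[[-0.12,-0.5,0],[0,0,0],1],[[-0.235,-0.97,0],[0,0,0],1],[[-0.235,-0.97,0],[0,0,0],1],[[-0.235,-0.97,0],[0,0,0],1],[[-0.235,-0.97,0],[0,0,0],1]]';  python3 - <<'E'
from h import *
im=cam('wrist','w2')
for p in [(300,240),(350,240),(400,240),(450,240),(500,240),(550,240)]: print(pix(im,*p).round(1))
E
```

```text
clock: 6.35
position: [480.3, 23.1, 105.2]
ee_rot: [0.119, 0.993, 0.0, 0.0]
contact_force: [-0.4, 0.3, 0.8]
gripper_width: 0.1
grasp_force: 0.0
[484.2  10.   73.4]
[491.2  37.4  72.4]
[498.4  65.2  71.3]
[505.2  93.1  71. ]
[512.8 121.7  69.5]
[520.6 151.   67.9]
```

View pics/w2.png

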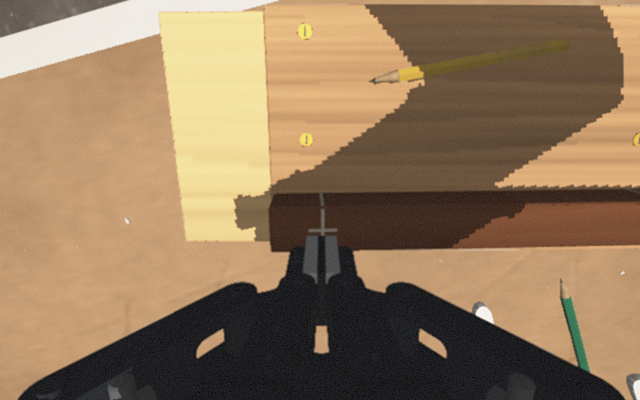

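The right cross is at (322,231), directly ahead of the fingertips. The fence slopes from about 73 mm at the right to 66 mm at the left. Next I press the right end.

```bash
python3 -m jog '[[[0.01,0,-0.15],[0,0,0],1],[[0.01,0,-0.25],[0,0,0],1],[[0.01,0,-0.3],[0,0,0],1],[[0.01,0,-0.32],[0,0,0],1],[[0.01,0,-0.335],[0,0,0],1],[[0.01,0,-0.35],[0,0,0],1],[[0.01,0,-0.365],[0,0,0],1],[[0.01,0,-0.38],[0,0,0],1],[[0.01,0,-0.395],[0,0,0],1],[[0.01,0,-0.41],[0,0,0],1],[[0.01,0,-0.425],[0,0,0],1],[[0.01,0,-0.44],[0,0,0],1],[[0.01,0,-0.455],[0,0,0],1],[[0.01,0,-0.455],[0,0,0],1],[[0.01,0,-0.455],[0,0,0],1]]'
```

```text
clock: 7.9
position: [480.5, 22.4, 60.3]
ee_rot: [0.119, 0.993, -0.0, -0.0]
contact_force: [-2.8, -1.0, 5.7]
gripper_width: -0.1
grasp_force: 2.6
```

```bash
python3 -m jog '[[[0,0,-0.01],[0,0,0],1],[[0,0,-0.02],[0,0,0],1],[[0,0,-0.03],[0,0,0],1],[[0,0,-0.035],[0,0,0],1],[[0,0,-0.035],[0,0,0],1],[[0,0,-0.035],[0,0,0],1]]'
```

```text
clock: 8.5
position: [480.6, 22.3, 58.1]
ee_rot: [0.119, 0.993, -0.0, -0.0]
contact_force: [-7.0, 0.7, 16.7]
gripper_width: -0.1
grasp_force: 8.1
```

```bash
python3 -m jog '[[[0,0,-0.005],[0,0,0],1],[[0,0,-0.01],[0,0,0],1],[[0,0,-0.01],[0,0,0],1],[[0,0,-0.01],[0,0,0],1]]'
```

```text
clock: 8.9
position: [480.7, 22.3, 58.0]
ee_rot: [0.118, 0.993, -0.0, 0.0]
contact_force: [-8.9, -0.2, 22.4]
gripper_width: 0.2
grasp_force: 11.5
```

The right end is home: force rose by 6 N with no further travel. I'll lift and go back to the left mark.

```bash
python3 -m jog '[[[0,0,0.2],[0,0,0],1],[[0,0,0.4],[0,0,0],1],[[0.12,0.5,0.4],[0,0,0],1],[[0.235,0.97,0.4],[0,0,0],1],[[0.235,0.97,0.4],[0,0,0],1]]'
```

```text
clock: 9.4
position: [507.3, 124.6, 96.0]
ee_rot: [0.116, 0.993, 0.002, 0.003]
contact_force: [-0.1, 0.3, 0.1]
gripper_width: -0.3
grasp_force: 0.0
```

```bash
python3 -m jog '[[[0.12,0.5,0],[0,0,0],1],[[0.235,0.97,0],[0,0,0],1],[[0.235,0.97,0],[0,0,0],1],[[0.235,0.97,0],[0,0,0],1],[[0.235,0.97,0],[0,0,0],1]]';  python3 - <<'E'
from h import *
im=cam('wrist','w3')
for p in [(300,235),(250,235),(200,230),(150,230),(100,230),(20,230),(370,230)]: print(pix(im,*p).round(1))
E
```

```text
clock: 9.9
position: [527.2, 215.7, 94.8]
ee_rot: [0.119, 0.993, -0.0, -0.001]
contact_force: [0.4, -0.4, 0.3]
gripper_width: -0.1
grasp_force: 0.0
[527.2 203.7  65.3]
[521.2 176.3  63.9]
[512.1 149.6  63. ]
[505.9 121.5  61.9]
[499.6  92.6  60.3]
[489.1  46.2  59. ]
[532.9 241.9  66.3]
```

View pics/w3.png

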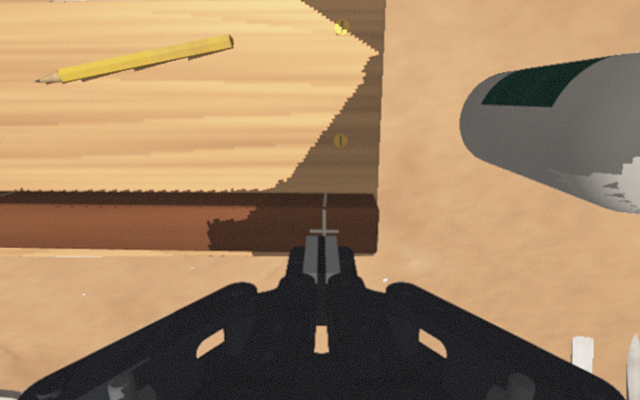

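The left cross is at (324,231), again directly ahead of the fingertips. The fence top slopes from 65.7 mm at the left to about 58 mm at the right mark.

```bash
python3 -m jog '[[[0.005,0.01,-0.15],[0,0,0],1],[[0.005,0.01,-0.23],[0,0,0],1],[[0.005,0.01,-0.28],[0,0,0],1],[[0.005,0.01,-0.295],[0,0,0],1],[[0.005,0.01,-0.31],[0,0,0],1],[[0.005,0.01,-0.325],[0,0,0],1],[[0.005,0.01,-0.34],[0,0,0],1],[[0.005,0.01,-0.35],[0,0,0],1],[[0.005,0.01,-0.36],[0,0,0],1],[[0.005,0.01,-0.37],[0,0,0],1],[[0.005,0.01,-0.37],[0,0,0],1],[[0.005,0.01,-0.37],[0,0,0],1]]'
```

```text
clock: 11.15
position: [528.1, 217.2, 58.6]
ee_rot: [0.119, 0.993, -0.0, -0.0]
contact_force: [-1.7, -2.7, 5.6]
gripper_width: -0.3
grasp_force: 2.4
```

```bash
python3 -m jog '[[[0,0,-0.007],[0,0,0],1],[[0,0,-0.014],[0,0,0],1],[[0,0,-0.02],[0,0,0],1],[[0,0,-0.026],[0,0,0],1],[[0,0,-0.026],[0,0,0],1],[[0,0,-0.026],[0,0,0],1]]'
```

```text
clock: 11.75
position: [528.3, 217.4, 57.2]
ee_rot: [0.119, 0.993, -0.0, 0.0]
contact_force: [-3.8, -3.3, 12.2]
gripper_width: -0.0
grasp_force: 5.9
```

```bash
python3 -m jog '[[[0,0,-0.007],[0,0,0],1],[[0,0,-0.014],[0,0,0],1],[[0,0,-0.014],[0,0,0],1],[[0,0,-0.014],[0,0,0],1]]'
```

```text
clock: 12.15
position: [528.3, 217.5, 57.1]
ee_rot: [0.119, 0.993, -0.0, 0.0]
contact_force: [-6.1, -2.9, 18.5]
gripper_width: 0.1
grasp_force: 9.5
```

Both ends have reached their stop. I'll lift clear and check that the fence is flat.

```bash
python3 -m jog '[[[0,0,0.2],[0,0,0],1],[[0,0,0.6],[0,0,0],1],[[-0.1,-0.4,1],[0,0,0],1],[[-0.2,-0.8,1],[0,0,0],1],[[-0.2,-0.8,1],[0,0,0],1],[[-0.2,-0.8,1],[0,0,0],1],[[-0.2,-0.8,1],[0,0,0],1]]';  python3 - <<'E'
from h import *
im=cam('wrist','w4')
rz=np.asarray(im['range_z']);R=np.array(im['R']);t=np.array(im['t'])
v,u=np.mgrid[0:400:2,0:640:2];v=v.ravel();u=u.ravel();z=rz[v,u];k=z>0;u,v,z=u[k],v[k],z[k]
K=np.array([[im['fx'],0,im['cx']],[0,im['fy'],im['cy']],[0,0,1]])
p=cv2.undistortPoints(np.c_[u,v].astype(float)[:,None],K,np.array(im['distortion'],float))[:,0]
X=(np.c_[p,np.ones(len(p))]*z[:,None]-t)@R
L=np.array([527.7,217.2]);Rm=np.array([480.6,22.9]);e=(L-Rm)/200;n=np.array([e[1],-e[0]])
s=(X[:,:2]-(L+Rm)/2)@e;w=(X[:,:2]-(L+Rm)/2)@n
for a in range(-130,130,20):
  m=(s>a)&(s<a+20)&(X[:,2]<90)
  f=m&(abs(w)<10);d=m&(w<-25)&(w>-60)
  print(a+10,f.sum(),np.median(X[f,2]).round(1) if f.sum() else '', 'deck',np.median(X[d,2]).round(1) if d.sum() else '')
E
```

```text
clock: 12.85
position: [508.8, 138.4, 154.0]
ee_rot: [0.119, 0.993, 0.0, 0.0]
contact_force: [0.4, 0.8, -0.5]
gripper_width: 0.0
grasp_force: 0.0
-120 158 58.0 deck 26.9
-100 173 57.8 deck 26.9
-80 173 57.7 deck 26.9
-60 172 57.6 deck 27.0
-40 172 57.5 deck 27.0
-20 176 57.5 deck 26.8
0 174 57.4 deck 26.9
20 171 57.4 deck 27.0
40 180 57.3 deck 26.9
60 171 57.2 deck 26.9
80 174 57.0 deck 26.8
100 174 56.9 deck 26.9
120 165 56.9 deck 26.9
```

View pics/w4.png

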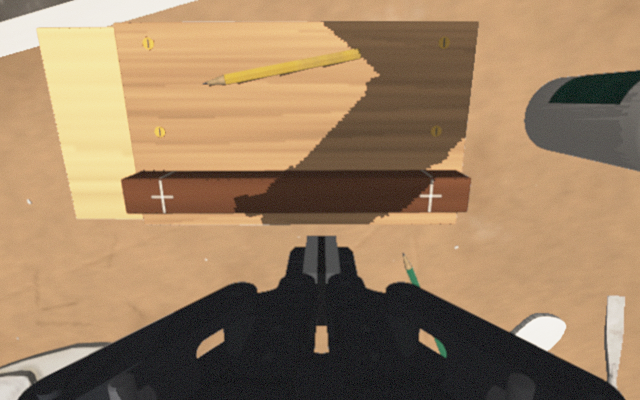

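The picture shows the fence down along its whole length, crosses at (162,196) and (430,196), with the pencil and bottle undisturbed. The right end still reads about 0.9 mm high against a level deck, so I'll give it a short finishing press.

```bash
python3 -m jog '[[[-0.12,-0.5,-0.1],[0,0,0],1],[[-0.2,-0.9,-0.4],[0,0,0],1],[[-0.2,-0.9,-0.6],[0,0,0],1],[[-0.2,-0.9,-0.6],[0,0,0],1]]'
```

```text
clock: 13.3
position: [486.3, 46.6, 91.3]
ee_rot: [0.12, 0.993, -0.002, -0.003]
contact_force: [-1.1, 0.6, -0.0]
gripper_width: -0.1
grasp_force: 0.0
```

```bash
python3 -m jog '[[[-0.078,-0.26,0],[0,0,0],1],[[-0.078,-0.26,-0.15],[0,0,0],1],[[-0.078,-0.26,-0.28],[0,0,0],1],[[-0.078,-0.26,-0.32],[0,0,0],1],[[-0.078,-0.26,-0.35],[0,0,0],1],[[-0.078,-0.26,-0.35],[0,0,0],1],[[-0.078,-0.26,-0.35],[0,0,0],1]]'
```

```text
clock: 14.0
position: [481.1, 22.1, 59.9]
ee_rot: [0.119, 0.993, 0.0, 0.001]
contact_force: [-0.4, -0.3, -0.6]
gripper_width: -0.1
grasp_force: 0.0
```

```bash
python3 -m jog '[[[0,0,-0.01],[0,0,0],1],[[0,0,-0.02],[0,0,0],1],[[0,0,-0.027],[0,0,0],1],[[0,0,-0.034],[0,0,0],1],[[0,0,-0.04],[0,0,0],1],[[0,0,-0.04],[0,0,0],1],[[0,0,-0.04],[0,0,0],1]]'
```

```text
clock: 14.7
position: [480.9, 21.7, 57.1]
ee_rot: [0.119, 0.993, 0.0, 0.001]
contact_force: [-3.2, 1.2, 13.6]
gripper_width: -0.3
grasp_force: 6.8
```

Now the right end reads 57.1 mm, the same as the left. One slight extra press, then I'll lift and check.

```bash
python3 -m jog '[[[0,0,-0.007],[0,0,0],1],[[0,0,-0.007],[0,0,0],1],[[0,0,0.2],[0,0,0],1],[[0,0,0.6],[0,0,0],1],[[0.1,0.4,1],[0,0,0],1],[[0.2,0.8,1],[0,0,0],1],[[0.2,0.8,1],[0,0,0],1],[[0.2,0.8,1],[0,0,0],1],[[0.2,0.8,1],[0,0,0],1]]';  python3 - <<'E'
from h import *
im=cam('wrist','w5')
rz=np.asarray(im['range_z']);R=np.array(im['R']);t=np.array(im['t'])
v,u=np.mgrid[0:400:2,0:640:2];v=v.ravel();u=u.ravel();z=rz[v,u];k=z>0;u,v,z=u[k],v[k],z[k]
K=np.array([[im['fx'],0,im['cx']],[0,im['fy'],im['cy']],[0,0,1]])
p=cv2.undistortPoints(np.c_[u,v].astype(float)[:,None],K,np.array(im['distortion'],float))[:,0]
X=(np.c_[p,np.ones(len(p))]*z[:,None]-t)@R
L=np.array([527.7,217.2]);Rm=np.array([480.6,22.9]);e=(L-Rm)/200;n=np.array([e[1],-e[0]])
s=(X[:,:2]-(L+Rm)/2)@e;w=(X[:,:2]-(L+Rm)/2)@n
for a in range(-130,130,40):
  m=(s>a)&(s<a+20)&(X[:,2]<90)
  f=m&(abs(w)<10);d=m&(w<-25)&(w>-60)
  print(a+10,f.sum(),np.median(X[f,2]).round(1) if f.sum() else '', 'deck',np.median(X[d,2]).round(1) if d.sum() else '')
m=(s>110)&(s<130)&(abs(w)<10)&(X[:,2]<90);print(np.median(X[m,2]))
E
```

```text
clock: 15.6
position: [499.6, 100.9, 154.5]
ee_rot: [0.119, 0.993, -0.001, -0.001]
contact_force: [-0.3, -0.5, -0.1]
gripper_width: -0.3
grasp_force: 0.0
-120 151 56.8 deck 27.0
-80 171 56.9 deck 26.8
-40 167 57.0 deck 26.9
0 169 57.0 deck 26.9
40 175 56.9 deck 26.9
80 173 56.7 deck 26.8
120 169 56.8 deck 26.8
56.8413293746419
```

The fence is flat, about 30 mm above the deck along its whole length, and the arm is clear.

```bash
python3 -c "from bench import job_done; print(job_done())"
```

```text
the job is handed in; nothing more can be done
None
```

The fence is home at both ends (top about 57 mm above the table, level along its length), pressed left half-way, right, then left, plus a last light press on the right, which had read 0.9 mm high; the job was handed in at about 16 s with the arm clear.

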